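# Prove the stop button on the repair bench

### The arm

A 6-joint arm with a two-finger parallel gripper is mounted at the origin on the work surface. World frame = base frame: x ahead of the robot, y to its left, z up, the work surface at z = 0. Lengths are in m, angles in degrees, forces in N, time in s.
With the tool pointing down it reaches from about 0.275 to 0.725 m from the base axis. Payload 5.6 kg.
Tool frame: the origin (TCP) lies at the very end of the fingers, on their centre line; the grasp point (between the pads) lies manip.hold_point_z behind it (manip.hold_point_z is the distance from the TCP to the grasp point, in m); z points along the fingers, y is the line along which they close (so a half turn about z gives the same grasp; the last joint's range is limited). The gripper opens to 85 mm and grips with 20 to 120 N. Pads are 22 mm wide; open, the fingers measure 114 mm over their backs; the gripper's body (76 mm by 85 mm) begins 54 mm behind the grasp point. The pads swing forward as they close: fully open they stand 13 mm farther back than shut.
Start: joints at [86.551, 14.616, 6.199, 0, -81.583, -16.306], TCP at [0.186, 0.518, 0.231] pointing down, gripper open.
Joint ranges: [-168.99, 168.99], [-69.2, 112.95], [-62.41, 85.93], [-164.36, 98.24], [-168.68, -3.75], [-174.98, 174.98]. Speed limits (degrees/s): [147.25, 147.25, 180, 180, 180, 180].

### API

Orientations are given as [roll, pitch, yaw] about the fixed x, y, z axes, in that order (R = Rz(yaw) Ry(pitch) Rx(roll)).
In Python, from bench import manip gives the robot as it stands.
- The arm moves only by the tool servo_tool, never from a script. Its argument "plan" is one flat list of numbers, 6 for each row, row after row: the shift along the tool's x, y, z as a fraction of full scale, then the turn, a rotation vector about the tool's x, y, z as a fraction of full scale. A call has 1 to 8 rows; each row is the pose to reach, as a shift and turn from the pose commanded when the call began, along the tool's axes at that moment, turning the shorter way round; what a row does not reach only later rows make up. Full scale, the value 1, is 0.08 m for a shift and pi rad for a turn. A row lasts 1/8 s, in which the tool goes at most 62.5 mm and 10.7 degrees, less where a joint would pass 70% of its speed; a pose out of reach is approached as far as the arm can. A call with a number of a shift or a turn outside -1 to 1 is refused whole. A call with a gripper value outside its range is refused whole. "fingers" is the closure, from 0 (fully open) to 1 (shut), set as the call begins (left out, the last holds). The fingers move at their own pace and stop on an object; "force" is the grip in N (left out, the last holds). Time passes only in rows, so rows that repeat a pose let the fingers close. It gives the time, the measured TCP pose, the force, the opening and the grip force at its end, in the units of the state.
- manip.get_obs(): the state, without advancing time (a new reading comes with each control period).
- manip.get_image(name): name is "scene" or "top"; returns a dict with "image" (400x640x3 uint8, red, green, blue), "depth" (400x640 float32, m along the optical axis (not along the pixel's ray), 0 where there is no reading), "K" (3x3 intrinsics, pixels), "D" ([k1, k2, p1, p2, k3] as OpenCV has them; the pictures are not rectified), "extrinsics" (4x4, takes a point from world to camera coordinates). Camera axes: x right, y down, z forward; pixel columns grow to the right and rows downward; lengths in m; the calibration is good to about 2 mm. A picture is of the moment at which its call begins.
- manip.close_job(): hands the job in; it is judged then, once.
Trained networks look in a picture, given as the dict that the camera call returned (one of the last four; its "shot" number tells which), for a name from the list of things; names that differ only in an ending like _2 or _b are one class to them, and where a whole thing is asked for, a point or a joint stands for the part that bears it (a point fixed in the world has none). Each returns a list of dicts, best first, with "score" (0 to 1); they miss things now and then, are a little off and sometimes report something else, mostly with a low value. They report only what shows in the picture. A call takes as long as a camera call. They do not tell look-alikes from the thing itself.
- manip.outline_of(picture, query): "mask" (400x640 bool, what is visible of it) and "rect" ([centre column, centre row, width, height] in pixels, round what is visible of it).
- manip.spot_point(picture, query): "at" ([column, row] in pixels: a listed point, or the origin of a listed thing).
The state is a dict: "time_s": time; "qpos": joint angles; "joint_vel": joint speeds; "joint_efforts": joint torques, N m; "ee_pos": TCP position; "orientation": TCP orientation; "ft_force": force on the tool from outside, world axes, zero at the start; "ft_torque": the same for the moment, N m; "grip_width": finger opening in m; "finger_force": force on a finger pad.
Only numpy, scipy, OpenCV 4.12 (cv2) and the standard library are available. Lean on these libraries where they do the work, as an engineer would, in place of code of your own. Each camera call takes 0.05 s, during which the arm holds its last target. There are 200 camera calls.

### The job

Check the emergency stop of this repair bench: press the red mushroom button straight in until it latches, then push one of its ears round clockwise (seen from above) with a fingertip until the latch lets go and the button springs back out. Once it is out, press the blue reset button in and let it come back up. Use gentle fingertip pushes only, do not grip the button, and leave everything else on the bench where it lies.

Things in the scene. Friction and masses are not known exactly. Their poses are not given: they have to be found in the camera images.
- stop_box: Fixed grey box with a yellow top, 110 x 110 mm, 60 mm high, that carries the red mushroom button in the middle; origin under its centre, x and y along its sides, z up.
- stop_top (a point): Centre of the flat top (28 mm across) of the red mushroom button, on its vertical axis in the middle of the stop box; 110 mm above the table when out. It goes down with the button but does not turn with it. The round head is 49 mm in diameter and 26 mm high below this point; under it is only a thin stem.
- ear_left (a point): On one of the head's two red ears (white stripe on top): 42 mm from the axis, towards +y of the stop box when not twisted, half-way up the ear, 16 mm below stop_top. An ear is 14 mm wide, 16 mm high and reaches to 52 mm from the axis. Its underside is 26 mm above the yellow top when the button is out, about 18 mm when latched. Moves and turns with the head.
- ear_right (a point): The same point on the other ear, opposite, towards -y of the stop box when not twisted.
- stop_press (a joint): How far the mushroom button is in, in m: 0 out, 0.012 at its hard end stop. It latches when pushed beyond about 0.010 (some 8 N, 12 N at most) and, let go, then stays in at about 0.008 to 0.009. Pressed less than that it springs back out to 0.
- stop_twist (a joint): How far the mushroom head is turned clockwise seen from above, in rad: 0 at rest, 0.9 at its end stop. A spring turns it back to 0 when let go. While latched, turning it to 0.3 to 0.45 frees the latch (0.11 N m, about 3 N on an ear) and the button springs out; 0.5 to 0.7 is a sure turn.
- reset_btn_top (a point): Centre of the top of the round blue reset button, 30 mm in diameter, vertical, 72 mm above the table, in a round steel collar (46 mm in diameter, its rim 10 mm below the button's top) on a fixed grey box 75 x 75 mm and 50 mm high.
- reset_btn (a joint): How far the blue reset button is in, in m: 0 up, 0.006 fully in (5 N). It counts as pressed beyond 0.0035 and springs back by itself.
- spool_green: Loose reel of green wire standing on its flange, 64 mm in diameter, 48 mm high, close behind the stop box; origin under its centre. Leave alone.
- spool_red: Loose reel of red wire standing on its flange, 60 mm in diameter, 42 mm high, beyond the screwdriver in the middle; origin under its centre. Leave alone.
- flux_bottle: Loose amber bottle, 40 mm in diameter, 85 mm high, close behind the reset box; origin under its centre. Leave alone.
- screwdriver: Loose screwdriver, 180 mm long, lying along x of its frame between the two boxes. Leave alone.
- drive_unit: Loose black drive unit from a machine, 90 x 150 mm, up to 70 mm high; origin under its centre. Leave alone.
- parts_tray: Loose blue parts tray, 120 x 170 mm, 40 mm high; origin under its centre. Leave alone.
- wrench: Loose steel wrench, 160 mm long, lying flat. Leave alone.
Mind the look-alikes: they are no part of the job. Leave any green look-alike of the stop_box alone.

How it is judged (in metres and radians):
On the way, in this order (a step that is already met when the one before it is completed fails the run):
1. the mushroom button is pressed in to its latch (value of joint stop_press above 0.0075 m), for 0.2 s.
2. the head is turned while the button is in (value of joint stop_twist above 0.12 rad and value of joint stop_press above 0.006 m).
3. the button has sprung back out (value of joint stop_press below 0.002 m), for 0.2 s.
4. the blue reset button is pressed (value of joint reset_btn above 0.0035 m).
At the end, for the whole second after the job is handed in: The mushroom button is out (within 2 mm) and turned back (within 0.1 rad), the blue reset button is up again (within 1.5 mm), and each loose thing lies within 25 mm of where it was (value of joint stop_press below 0.002 m and value of joint stop_twist below 0.1 rad and value of joint reset_btn below 0.0015 m and distance of each of spool_green, spool_red, flux_bottle, screwdriver, drive_unit, parts_tray, wrench from where it was at the start of the episode below 0.025 m); the robot touches nothing.
It fails at once if a loose thing on the bench is lifted, carried or knocked away (more than 25 mm) (distance of any of spool_green, spool_red, flux_bottle, screwdriver, drive_unit, parts_tray, wrench from where it was at the start of the episode above 0.025 m).
It fails at once if the mushroom button is gripped or pushed roughly (more than 38 N from the fingers) (contact force between the fingers and stop_press above 38 N).
It fails at once if the reset button is pressed while the mushroom button is still in (value of joint reset_btn above 0.0035 m and value of joint stop_press above 0.005 m).
It also fails if it takes over 48 s, if anything falls off the work surface, if the arm or the gripper's body presses on something with over 40 N, if the wrist force passes 120 N, or if a joint passes its speed limit or range.

## Working session

There is one attempt and no reset: what is moved stays moved. The work goes in short steps, Python scripts to look and compute and a tool call to move; the robot and the scene stay as the last step left them, time stands still between calls to the robot, and variables do not carry over. Pictures are saved under pics/ and viewed, at most 10 in all, crops included, and the job is handed in when it is done.

Besides the shell and the picture viewer there is one more tool, called after "Request:" by a JSON object that holds its "fn" and its "kwargs", one argument or row to a line. servo_tool: Moves the arm, as the interface text tells. Shift numbers are shares of 0.08 m and turn numbers shares of pi rad, none past 1 either way. Its arguments: {"type":"object","properties":{"plan":{"type":"array"},"fingers":{"type":"number"},"force":{"type":"number"}},"required":["plan"]}

```bash
mkdir -p pics; cat > h.py <<'E'
import numpy as np,cv2
from bench import manip
def ray(p,uv):
    K,D,E=np.array(p["K"]),np.array(p["D"]),np.array(p["extrinsics"])
    n=cv2.undistortPoints(np.array([[uv]],float),K,D)[0,0]
    R,t=E[:3,:3],E[:3,3]
    return -R.T@t, R.T@np.array([n[0],n[1],1.])
def atz(p,uv,z):
    o,d=ray(p,uv); return o+d*(z-o[2])/d[2]
def atd(p,uv):
    o,d=ray(p,uv); return o+d*float(p["depth"][int(round(uv[1])),int(round(uv[0]))])
E
python3 - <<'E'
from h import *
np.set_printoptions(precision=4,suppress=True)
o=manip.get_obs(); print(o["time_s"],o["ee_pos"],o["orientation"],o["grip_width"],manip.hold_point_z)
P={n:manip.get_image(n) for n in("scene","top")}
for n,p in P.items():
    cv2.imwrite(f"pics/{n}.png",p["image"][:,:,::-1])
    for q,z in(("stop_top",.11),("ear_left",.094),("ear_right",.094),("reset_btn_top",.072),("stop_box",0),("spool_green",0),("flux_bottle",0)):
        for r in manip.spot_point(p,q)[:3]: print(n,q,round(r["score"],2),np.array(r["at"]),atz(p,r["at"],z),atd(p,r["at"]))
E
```

```text
0.0 [0.1857 0.5172 0.2304] [179.8928  -0.0016 -19.7583] 0.08506735717500978 0.0187
scene stop_top 0.79 [371.1 157.4] [0.4994 0.2353 0.11  ] [0.5002 0.2344 0.1114]
scene stop_top 0.67 [313.7 120.9] [0.2959 0.178  0.11  ] [0.2987 0.1761 0.1133]
scene stop_top 0.61 [418.1 128.8] [0.4876 0.4208 0.11  ] [0.4872 0.4215 0.1092]
scene ear_left 0.86 [374.  153.2] [0.4822 0.262  0.094 ] [0.4875 0.2561 0.1029]
scene ear_left 0.8 [322.9 119.4] [0.2919 0.214  0.094 ] [0.2896 0.2156 0.0913]
scene ear_left 0.55 [380.6  90. ] [0.2804 0.449  0.094 ] [0.2832 0.4461 0.0973]
scene ear_right 0.84 [352.3 171.1] [0.5007 0.1716 0.094 ] [0.5019 0.1705 0.0961]
scene ear_right 0.71 [363.  101.2] [0.2926 0.3671 0.094 ] [0.2988 0.3613 0.1014]
scene ear_right 0.66 [246.6 270.4] [ 0.6019 -0.205   0.094 ] [ 0.5793 -0.202   0.0431]
scene reset_btn_top 0.42 [219.  232.7] [ 0.4641 -0.2158  0.072 ] [ 0.4661 -0.2159  0.0753]
scene stop_box 0.92 [361.5 182.8] [0.4975 0.2193 0.    ] [0.5287 0.1869 0.0604]
scene stop_box 0.91 [369.  116.6] [0.2867 0.4114 0.    ] [0.3329 0.3654 0.061 ]
scene stop_box 0.88 [311.3 140.7] [0.2
[... 958 characters left out ...]
.4709 -0.2208  0.072 ] [ 0.4709 -0.2201  0.0753]
top reset_btn_top 0.56 [207.8 143.4] [0.701  0.3515 0.072 ] [0.7117 0.3677 0.0104]
top reset_btn_top 0.54 [238.  220.9] [0.4887 0.2682 0.072 ] [0.4885 0.262  0.1033]
top stop_box 0.85 [193.4 220.3] [0.4919 0.412  0.    ] [0.4911 0.3827 0.0999]
top stop_box 0.75 [276.7 290.1] [0.2919 0.1733 0.    ] [0.3071 0.1611 0.1069]
top stop_box 0.67 [194.6 290.1] [0.2919 0.41   0.    ] [0.3004 0.3924 0.0601]
top spool_green 0.69 [257.9 176.8] [0.6144 0.2245 0.    ] [0.6094 0.2169 0.0498]
top flux_bottle 0.65 [336.2 236. ] [0.4435 0.0031 0.    ] [ 0.4435  0.0031 -0.0017]
top flux_bottle 0.53 [407.3 190.3] [ 0.5707 -0.2008  0.    ] [ 0.5652 -0.1869  0.0826]
```

View pics/top.png

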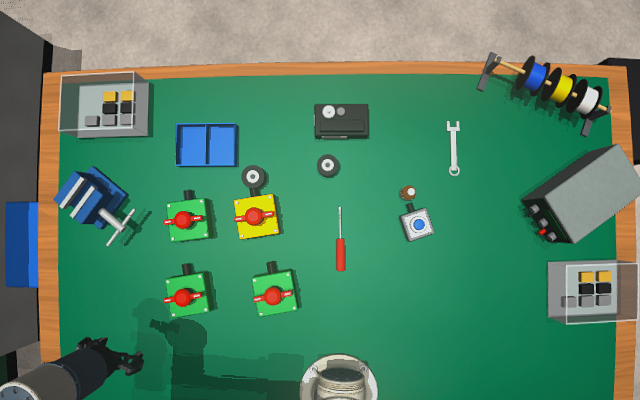

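View pics/scene.png

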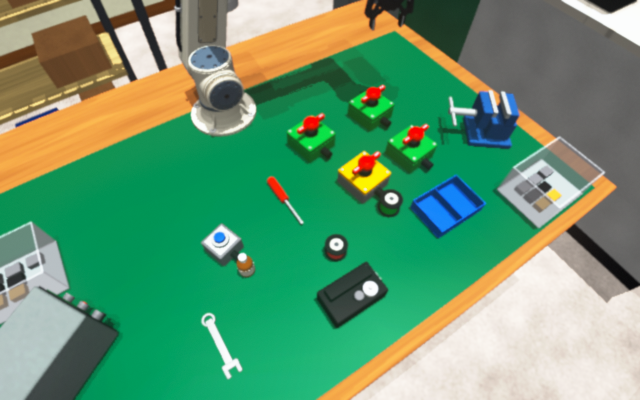

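The yellow stop box is at about (257,216) in the top view with its red head at (254,216). The three other boxes are green look-alikes. The blue reset button is at (419,225), with the bottle behind it at (407,192). Next I measure the yellow box's geometry.

```bash
python3 - <<'E'
from h import *
np.set_printoptions(precision=4,suppress=True)
for n in("top","scene"):
    p=manip.get_image(n); im=p["image"].astype(int); d=p["depth"]
    K,D,E=np.array(p["K"]),np.array(p["D"]),np.array(p["extrinsics"])
    v,u=np.mgrid[:400,:640]; uv=np.stack([u,v],-1).reshape(-1,1,2).astype(float)
    m=cv2.undistortPoints(uv,K,D)[:,0]
    X=(np.c_[m,np.ones(len(m))]*d.reshape(-1,1)-E[:3,3])@E[:3,:3]
    X=X.reshape(400,640,3); r,g,b=im[...,0],im[...,1],im[...,2]
    near=(np.hypot(X[...,0]-.495,X[...,1]-.22)<.12)
    yel=near&(r>150)&(g>130)&(b<90)&(abs(X[...,2]-.06)<.012)
    red=near&(r>120)&(g<70)&(b<70)&(np.hypot(X[...,0]-.495,X[...,1]-.22)<.075)
    Y=X[yel][:,:2].astype(np.float32); print(n,"yellow",yel.sum(),cv2.minAreaRect(Y),X[yel][:,2].mean())
    top=red&(X[...,2]>.1075); print("headtop",top.sum(),X[top].mean(0),X[top].min(0),X[top].max(0))
    R=X[red&(X[...,2]>.085)]; rad=np.linalg.norm(R[:,:2]-X[top].mean(0)[:2],axis=1)
    a=R[rad>.03]; c=a-X[top].mean(0); print("ears",len(a), np.degrees(np.arctan2(c[:,1],c[:,0])).round(), a[:,2].mean())
    for q,z in(("stop_top",.11),("ear_left",.094),("ear_right",.094)):
        for s in manip.spot_point(p,q):
            w=atz(p,s["at"],z)
            if np.hypot(w[0]-.495,w[1]-.22)<.08: print(q,s["score"],s["at"],w)
    bl=(np.hypot(X[...,0]-.47,X[...,1]+.22)<.05)&(b>140)&(r<90)&(X[...,2]>.06)
    print("blue",bl.sum(),X[bl].mean(0),X[bl].min(0),X[bl].max(0))
    c=im[170:270,200:300] if n=="top" else im[130:230,320:420]
    cv2.imwrite(f"pics/c_{n}.png",cv2.resize(c[:,:,::-1].astype(np.uint8),(500,500),interpolation=cv2.INTER_CUBIC))
a=cv2.imread("pics/c_top.png");b=cv2.imread("pics/c_scene.png");cv2.imwrite("pics/c.png",cv2.resize(np.hstack([a,b]),(800,400)))
E
```

```text
top yellow 1132 ((0.5013914704322815, 0.22217808663845062), (0.10888081043958664, 0.10971448570489883), 8.28156566619873) 0.06010943755205093
headtop 84 [0.5004 0.2202 0.11  ] [0.48   0.2001 0.1075] [0.5218 0.2426 0.1146]
ears 35 [-74. -70. -72. -73. -74. -75. -78. -81. -84. -86. -87. -87.  89.  89.
  88.  88. -90. -89. -90.  92.  92.  92.  92.  93. 101. 102. 103. 104.
 105. 106. 107. 104. 104. 105. 106.] 0.10185828074128152
stop_top 0.6 [254.7, 215.3] [0.5027 0.2166 0.11  ]
ear_left 0.55 [238.5, 219.7] [0.4917 0.2625 0.094 ]
ear_right 0.92 [268.1, 211.6] [0.5123 0.1834 0.094 ]
blue 88 [ 0.475  -0.2182  0.0716] [ 0.4614 -0.2329  0.0664] [ 0.4884 -0.2046  0.076 ]
scene yellow 771 ((0.49924755096435547, 0.22144034504890442), (0.10993587225675583, 0.11138202250003815), 8.388792037963867) 0.060155770354611504
headtop 108 [0.5014 0.2192 0.1101] [0.4853 0.2013 0.1075] [0.5195 0.2398 0.1147]
ears 32 [ 96.  96. 106. 100.  95.  97.  95.  97.  96.  96.  96. -74. -77. -74.
 -76. -75. -71. -87. -77. -74. -75. -86. -82. -79. -76. -75. -74. -80.
 -78. -76. -75. -77.] 0.09763204230280595
stop_top 0.87 [368.2, 161.0] [0.5052 0.2206 0.11  ]
ear_left 0.85 [373.4, 156.8] [0.4918 0.2522 0.094 ]
ear_right 0.52 [354.6, 171.7] [0.5058 0.1757 0.094 ]
blue 81 [ 0.476  -0.2208  0.0719] [ 0.4624 -0.233   0.0658] [ 0.4867 -0.2088  0.0756]
```

View pics/c.png

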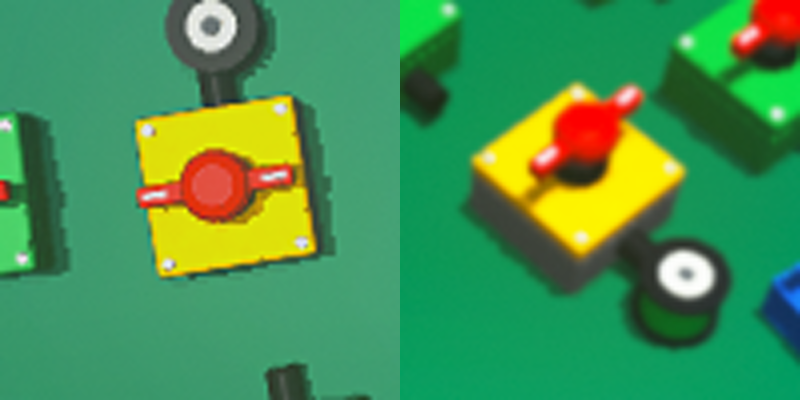

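Request:
{"fn": "servo_tool", "kwargs": {
  "plan": [0.6,0.26,0,0,0,-0.055,1,0.43,0,0,0,-0.11,1,0.43,0,0,0,-0.156,1,0.43,0,0,0,-0.156],
  "fingers": 1,
  "force": 20
}}

```text
time_s: 1.7
ee_pos: [0.2498, 0.458, 0.2314]
orientation: [-180.0, -0.0, 8.2]
ft_force: [0.0, -0.6, -0.2]
grip_width: 0.012
finger_force: 0.0
```

Request:
{"fn": "servo_tool", "kwargs": {
  "plan": [0.33,0.42,0,0,0,0,0.67,0.84,0,0,0,0]
}}

```text
time_s: 1.95
ee_pos: [0.3125, 0.3993, 0.2311]
orientation: [180.0, 0.0, 8.2]
ft_force: [0.6, -0.6, -0.9]
grip_width: -0.0001
finger_force: 0.0
```

Request:
{"fn": "servo_tool", "kwargs": {
  "plan": [0.33,0.42,0,0,0,0,0.67,0.84,0,0,0,0]
}}

```text
time_s: 2.2
ee_pos: [0.3757, 0.3402, 0.2313]
orientation: [-180.0, -0.0, 8.2]
ft_force: [-0.1, 1.1, -0.4]
grip_width: -0.0
finger_force: 0.0
```

Request:
{"fn": "servo_tool", "kwargs": {
  "plan": [0.33,0.42,0,0,0,0,0.67,0.84,0,0,0,0]
}}

```text
time_s: 2.45
ee_pos: [0.4386, 0.2815, 0.2313]
orientation: [-180.0, -0.0, 8.2]
ft_force: [-0.2, 0.4, -0.2]
grip_width: 0.0003
finger_force: 0.0
```

Request:
{"fn": "servo_tool", "kwargs": {
  "plan": [0.33,0.42,0.4,0,0,0,0.67,0.84,0.9,0,0,0,0.67,0.84,0.9,0,0,0,0.67,0.84,0.9,0,0,0]
}}

```text
time_s: 2.95
ee_pos: [0.5008, 0.2237, 0.1596]
orientation: [180.0, -0.0, 8.2]
ft_force: [0.7, -0.7, 1.5]
grip_width: -0.0003
finger_force: 0.0
```

Request:
{"fn": "servo_tool", "kwargs": {
  "plan": [0,0.03,0.45,0,0,0,0,0.03,0.45,0,0,0]
}}

```text
time_s: 3.2
ee_pos: [0.4994, 0.2212, 0.1223]
orientation: [179.9, 0.2, 8.3]
ft_force: [-0.4, 0.1, 0.7]
grip_width: 0.0001
finger_force: 0.0
```

```bash
python3 - <<'E'
from h import *
a=[manip.get_image(n)["image"][:,:,::-1] for n in("top","scene")]
c=[a[0][165:265,205:305],a[1][110:210,320:420]]
cv2.imwrite("pics/d.png",cv2.resize(np.hstack(c),(800,400),interpolation=cv2.INTER_CUBIC))
E
```

```text
(no output)
```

View pics/d.png

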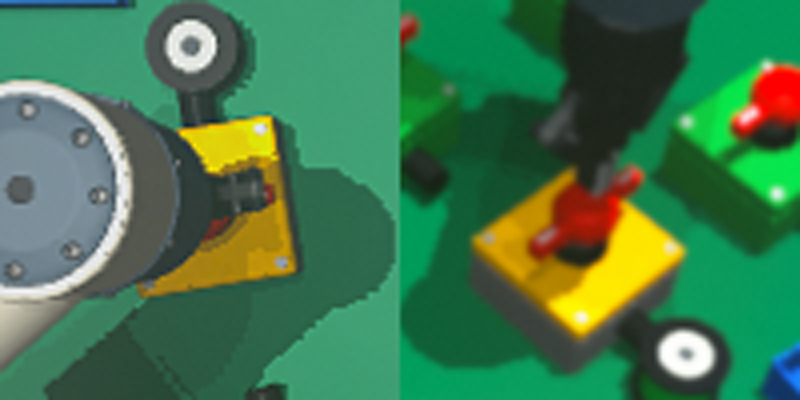

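The shut fingertips are above the red head, at (210,185) in the left crop and (595,185) in the right. I'll press slowly.

Request:
{"fn": "servo_tool", "kwargs": {
  "plan": [0,0,0.06,0,0,0,0,0,0.12,0,0,0,0,0,0.17,0,0,0,0,0,0.2,0,0,0,0,0,0.2,0,0,0]
}}

```text
time_s: 3.92
ee_pos: [0.5011, 0.221, 0.108]
orientation: [-180.0, -0.0, 8.3]
ft_force: [-1.4, 0.7, 4.8]
grip_width: -0.0004
finger_force: 2.2
```

Request:
{"fn": "servo_tool", "kwargs": {
  "plan": [0,0,0.03,0,0,0,0,0,0.06,0,0,0,0,0,0.085,0,0,0,0,0,0.105,0,0,0,0,0,0.105,0,0,0,0,0,0.105,0,0,0]
}}

```text
time_s: 4.68
ee_pos: [0.5012, 0.221, 0.0998]
orientation: [-180.0, -0.1, 8.3]
ft_force: [-1.5, -0.2, 7.5]
grip_width: -0.0003
finger_force: 3.2
```

Request:
{"fn": "servo_tool", "kwargs": {
  "plan": [0,0,0.01,0,0,0,0,0,0.018,0,0,0,0,0,0.018,0,0,0,0,0,0.018,0,0,0]
}}

```text
time_s: 5.18
ee_pos: [0.5013, 0.221, 0.0984]
orientation: [-180.0, -0.1, 8.3]
ft_force: [-2.9, -0.3, 6.8]
grip_width: -0.0
finger_force: 3.5
```

Request:
{"fn": "servo_tool", "kwargs": {
  "plan": [0,0,0.01,0,0,0,0,0,0.01,0,0,0]
}}

```text
time_s: 5.42
ee_pos: [0.5013, 0.2211, 0.098]
orientation: [-180.0, -0.1, 8.3]
ft_force: [-3.9, 0.1, 9.4]
grip_width: -0.0001
finger_force: 4.5
```

Request:
{"fn": "servo_tool", "kwargs": {
  "plan": [0,0,-0.04,0,0,0,0,0,-0.2,0,0,0,0,0,-0.5,0,0,0,0,-0.3,-0.5,0,0,0,-0.5,-0.6,-0.5,0,0,0,-0.5,-0.6,-0.5,0,0,0]
}}

```text
time_s: 6.18
ee_pos: [0.4527, 0.2635, 0.1371]
orientation: [-180.0, 0.0, 8.5]
ft_force: [0.3, -0.2, -0.5]
grip_width: 0.0001
finger_force: 0.0
```

```bash
python3 - <<'E'
from h import *
np.set_printoptions(precision=4,suppress=True)
P=[manip.get_image(n) for n in("top","scene")]
for p in P:
    d=p["depth"];im=p["image"].astype(int)
    v,u=np.nonzero((im[...,0]>120)&(im[...,1]<70)&(im[...,2]<70))
    X=np.array([atd(p,(a,b)) for a,b in zip(u,v)])
    r=np.hypot(X[:,0]-.501,X[:,1]-.221)
    print([np.percentile(X[r<.012][:,2],q) for q in(25,50,75)] if (r<.012).any() else None,
      (r<.012).sum(), X[(r>.03)&(r<.055)&(X[:,2]>.07)])
a=[p["image"][:,:,::-1] for p in P]
c=[a[0][165:265,205:305],a[1][110:210,320:420]]
cv2.imwrite("pics/e.png",cv2.resize(np.hstack(c),(800,400),interpolation=cv2.INTER_CUBIC))
E
```

```text
[np.float64(0.1001769491199751), np.float64(0.10036136974938614), np.float64(0.103242336193204)] 3 [[0.5114 0.1918 0.0936]
 [0.5113 0.1891 0.0936]
 [0.5113 0.1866 0.0924]
 [0.5113 0.1836 0.0949]
 [0.5112 0.1809 0.0953]
 [0.5112 0.1783 0.0952]
 [0.5112 0.1732 0.0929]
 [0.5085 0.173  0.0951]
 [0.5085 0.1703 0.095 ]
 [0.5059 0.1729 0.0957]
 [0.5059 0.1705 0.0942]
 [0.5033 0.1781 0.0966]
 [0.5032 0.1754 0.0972]
 [0.5032 0.1728 0.0972]
 [0.5032 0.1707 0.0923]
 [0.5015 0.2584 0.0941]
 [0.5014 0.2553 0.0964]
 [0.5014 0.2533 0.0927]
 [0.5007 0.1883 0.0996]
 [0.5008 0.1869 0.0907]
 [0.5007 0.1834 0.0971]
 [0.5008 0.182  0.087 ]
 [0.4989 0.2714 0.096 ]
 [0.4989 0.269  0.0946]
 [0.4989 0.266  0.0963]
 [0.4988 0.2631 0.0976]
 [0.4989 0.2613 0.0932]
 [0.4988 0.2581 0.0955]
 [0.4988 0.2535 0.0916]
 [0.4962 0.2708 0.0993]
 [0.4937 0.2723 0.0917]
 [0.4935 0.2537 0.091 ]
 [0.4934 0.2504 0.0944]
 [0.491  0.2699 0.0903]
 [0.4909 0.2663 0.0951]
 [0.4909 0.2638 0.0942]
 [0.4909 0.2607 0.0963]
 [0.4909 0.2587 0.0929]
 [0.4909 0.2561 0.0923]
 [0.4908 0.2528 0.0956]
 [0.4908 0.2508 0.0923]
 [0.4883 0.2694 0
[... 274 characters left out ...]
61]
 [0.4959 0.2677 0.0829]
 [0.4974 0.2546 0.0885]
 [0.4975 0.2586 0.0861]
 [0.4983 0.2618 0.0848]
 [0.5006 0.2519 0.0891]
 [0.5088 0.192  0.0935]
 [0.5105 0.1872 0.0942]
 [0.5103 0.1912 0.0912]
 [0.5096 0.1812 0.093 ]
 [0.5105 0.1841 0.0919]
 [0.5089 0.1895 0.0864]
 [0.5117 0.1904 0.0889]
 [0.5063 0.17   0.0928]
 [0.5078 0.1723 0.0928]
 [0.5105 0.1772 0.0923]
 [0.512  0.1795 0.0923]
 [0.5107 0.1845 0.0873]
 [0.5076 0.1693 0.0901]
 [0.5099 0.1708 0.0916]
 [0.511  0.1735 0.091 ]
 [0.5129 0.1755 0.0916]
 [0.5126 0.1795 0.0884]
 [0.5108 0.1851 0.0825]
 [0.5062 0.1712 0.0827]
 [0.5092 0.1721 0.0855]
 [0.5121 0.1731 0.0879]
 [0.5125 0.1764 0.086 ]
 [0.5093 0.1727 0.0806]
 [0.5128 0.173  0.0842]]
```

View pics/e.png

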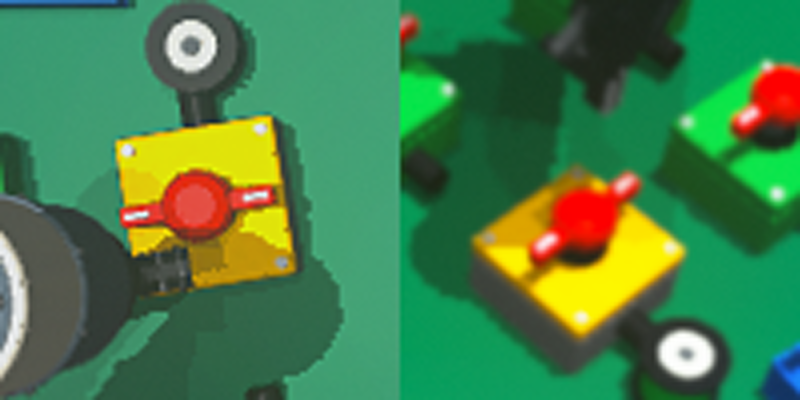

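The head is latched: its top is at 0.101 m and the ear tops are at 0.093 m. The finger is beside the left ear, on its -x side, so I'll go down and push.

Request:
{"fn": "servo_tool", "kwargs": {
  "plan": [0,0.02,0.35,0,0,0,0,0.02,0.71,0,0,0,0,0.02,0.71,0,0,0]
}}

```text
time_s: 6.65
ee_pos: [0.4541, 0.2595, 0.078]
orientation: [179.8, 0.2, 8.2]
ft_force: [-0.2, -0.6, -0.0]
grip_width: -0.0004
finger_force: 0.0
```

Request:
{"fn": "servo_tool", "kwargs": {
  "plan": [0.1,0,0,0,0,0,0.2,0,0,0,0,0,0.27,0,0,0,0,0,0.32,0,0,0,0,0,0.32,0,0,0,0,0]
}}

```text
time_s: 7.28
ee_pos: [0.4805, 0.2648, 0.08]
orientation: [180.0, -0.0, 8.3]
ft_force: [0.2, 1.2, 0.0]
grip_width: -0.0003
finger_force: 0.0
```

Request:
{"fn": "servo_tool", "kwargs": {
  "plan": [0.04,0,0,0,0,0,0.08,0,0,0,0,0,0.12,0,0,0,0,0,0.12,0,0,0,0,0]
}}

```text
time_s: 7.78
ee_pos: [0.49, 0.2663, 0.0799]
orientation: [-180.0, -0.0, 8.3]
ft_force: [-1.9, -0.1, 0.8]
grip_width: 0.0003
finger_force: 0.9
```

Request:
{"fn": "servo_tool", "kwargs": {
  "plan": [0.03,0,0,0,0,0,0.06,0,0,0,0,0,0.09,0,0,0,0,0,0.09,0,0,0,0,0]
}}

```text
time_s: 8.28
ee_pos: [0.4966, 0.2671, 0.0796]
orientation: [180.0, 0.0, 8.3]
ft_force: [-2.6, -1.1, 0.4]
grip_width: 0.0
finger_force: 1.0
```

```bash
python3 - <<'E'
from h import *
P=[manip.get_image(n) for n in("top","scene")]
a=[p["image"][:,:,::-1] for p in P]
c=[a[0][165:265,205:305],a[1][110:210,320:420]]
cv2.imwrite("pics/f.png",cv2.resize(np.hstack(c),(800,400),interpolation=cv2.INTER_CUBIC))
E
```

```text
(no output)
```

View pics/f.png

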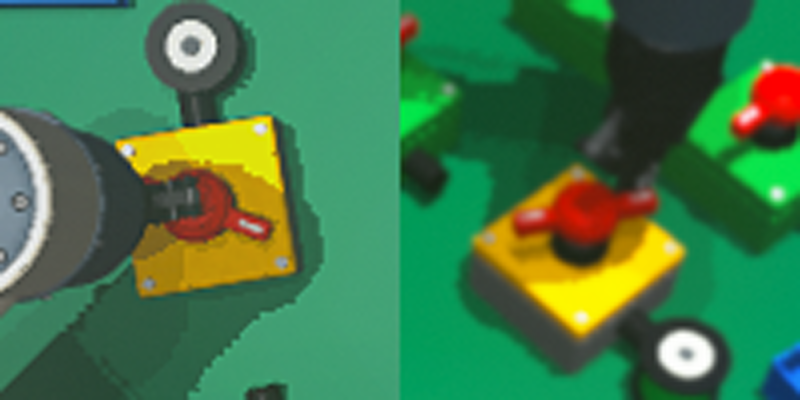

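The head has turned about 30° clockwise: the right ear is at (255,228) in the left crop. I'll push a little more, then retreat and check.

Request:
{"fn": "servo_tool", "kwargs": {
  "plan": [0.025,0,0,0,0,0,0.05,0,0,0,0,0,0.05,0,0,0,0,0]
}}

```text
time_s: 8.75
ee_pos: [0.5006, 0.2678, 0.0797]
orientation: [180.0, 0.0, 8.3]
ft_force: [-3.4, -1.0, 0.1]
grip_width: -0.0003
finger_force: 1.2
```

Request:
{"fn": "servo_tool", "kwargs": {
  "plan": [-0.15,0,0,0,0,0,-0.35,0,0,0,0,0,-0.6,-0.1,0,0,0,0,-0.6,-0.1,-0.4,0,0,0,-0.6,-0.1,-0.9,0,0,0,-0.6,-0.1,-0.9,0,0,0]
}}

```text
time_s: 9.5
ee_pos: [0.4538, 0.2704, 0.156]
orientation: [-179.7, -0.5, 8.4]
ft_force: [0.0, 0.3, -0.1]
grip_width: 0.0001
finger_force: 0.0
```

```bash
python3 - <<'E'
from h import *
P=[manip.get_image(n) for n in("top","scene")]
for p in P:
    d=p["depth"];im=p["image"].astype(int)
    v,u=np.nonzero((im[...,0]>120)&(im[...,1]<90)&(im[...,2]<90))
    X=np.array([atd(p,(a,b)) for a,b in zip(u,v)])
    r=np.hypot(X[:,0]-.501,X[:,1]-.221); k=r<.012; e=(r>.035)&(r<.055)&(X[:,2]>.07)
    print(k.sum(),np.median(X[k][:,2]) if k.any() else None, np.percentile(X[e][:,2],80), np.degrees(np.arctan2(X[e][:,1]-.221,X[e][:,0]-.501)).round())
E
```

```text
68 0.11076166930133113 0.10400367085983767 [-73. -74. -75. -74. -75. -76. -78. -81.  94.  94.  93.  93. -84. -87.
 -87. -87. -87. -88.  89.  89.  89. -91. -91. -91.  92.  93.  93.  93.
  93.  93.  95.  96.  98. 102. 102. 103. 104. 105. 106. 107. 105. 105.
 106. 107.]
46 0.11104448881416235 0.10097053481021478 [ 96.  95.  96.  97.  94.  95.  94.  96. -76. -86. -77. -75. -86. -82.
 -78. -77. -75. -85. -81. -77. -75. -76. -75. -86. -80. -79. -77. -75.
 -78. -77. -77.]
```

The button is out (top at 0.111 m) and turned back. Now to the reset button.

Request:
{"fn": "servo_tool", "kwargs": {
  "plan": [-0.05,0.5,-0.2,0,0,0,-0.1,1,-0.2,0,0,0]
}}

```text
time_s: 9.85
ee_pos: [0.4557, 0.1877, 0.1679]
orientation: [180.0, -0.1, 8.4]
ft_force: [1.5, 0.1, -0.7]
grip_width: 0.0002
finger_force: 0.0
```

Request:
{"fn": "servo_tool", "kwargs": {
  "plan": [-0.05,0.5,0,0,0,0,-0.1,1,0,0,0,0]
}}

```text
time_s: 10.1
ee_pos: [0.4587, 0.1066, 0.1669]
orientation: [180.0, 0.1, 8.3]
ft_force: [0.8, 0.3, 0.8]
grip_width: -0.0004
finger_force: 0.0
```

Request:
{"fn": "servo_tool", "kwargs": {
  "plan": [-0.05,0.5,0,0,0,0,-0.1,1,0,0,0,0]
}}

```text
time_s: 10.35
ee_pos: [0.4623, 0.0264, 0.1669]
orientation: [180.0, 0.1, 8.3]
ft_force: [0.2, 0.1, -0.8]
grip_width: -0.0
finger_force: 0.0
```

Request:
{"fn": "servo_tool", "kwargs": {
  "plan": [-0.05,0.5,0,0,0,0,-0.1,1,0,0,0,0]
}}

```text
time_s: 10.6
ee_pos: [0.466, -0.0539, 0.1669]
orientation: [180.0, 0.1, 8.3]
ft_force: [0.1, 0.3, -0.2]
grip_width: -0.0003
finger_force: 0.0
```

Request:
{"fn": "servo_tool", "kwargs": {
  "plan": [-0.05,0.5,0,0,0,0,-0.1,1,0,0,0,0]
}}

```text
time_s: 10.85
ee_pos: [0.4696, -0.1341, 0.1669]
orientation: [-180.0, 0.1, 8.3]
ft_force: [-0.1, 0.4, 0.5]
grip_width: 0.0003
finger_force: 0.0
```

Request:
{"fn": "servo_tool", "kwargs": {
  "plan": [-0.05,0.5,0,0,0,0,-0.1,1,0,0,0,0,-0.1,1,0,0,0,0,-0.1,1,0,0,0,0]
}}

```text
time_s: 11.35
ee_pos: [0.4734, -0.2129, 0.167]
orientation: [-180.0, 0.1, 8.3]
ft_force: [0.2, -0.1, 0.3]
grip_width: 0.0001
finger_force: 0.0
```

Request:
{"fn": "servo_tool", "kwargs": {
  "plan": [0.014,0.085,0.5,0,0,0,0.014,0.085,1,0,0,0,0.014,0.085,1,0,0,0,0.014,0.085,1,0,0,0]
}}

```text
time_s: 11.85
ee_pos: [0.477, -0.2196, 0.0895]
orientation: [179.9, -0.1, 8.4]
ft_force: [0.0, 0.4, 0.1]
grip_width: 0.0002
finger_force: 0.0
```

Request:
{"fn": "servo_tool", "kwargs": {
  "plan": [0,0,0.07,0,0,0,0,0,0.14,0,0,0,0,0,0.19,0,0,0,0,0,0.22,0,0,0,0,0,0.22,0,0,0]
}}

```text
time_s: 12.48
ee_pos: [0.476, -0.2198, 0.0703]
orientation: [180.0, 0.0, 8.3]
ft_force: [-0.5, 0.7, 2.6]
grip_width: 0.0
finger_force: 1.2
```

Contact made. I'll press to about z = 0.0665, then retreat.

Request:
{"fn": "servo_tool", "kwargs": {
  "plan": [0,0,0.02,0,0,0,0,0,0.04,0,0,0,0,0,0.05,0,0,0,0,0,0.05,0,0,0,0,0,0.05,0,0,0]
}}

```text
time_s: 13.1
ee_pos: [0.476, -0.2198, 0.0664]
orientation: [180.0, -0.0, 8.3]
ft_force: [-2.0, 0.6, 4.4]
grip_width: -0.0
finger_force: 2.3
```

Request:
{"fn": "servo_tool", "kwargs": {
  "plan": [0,0,-0.1,0,0,0,0,0,-0.5,0,0,0,0,0,-1,0,0,0,0,0,-1,0,0,0]
}}

```text
time_s: 13.6
ee_pos: [0.4781, -0.2204, 0.1497]
orientation: [179.8, -0.4, 8.3]
ft_force: [-0.6, -0.4, 0.7]
grip_width: 0.0001
finger_force: 0.0
```

Request:
{"fn": "servo_tool", "kwargs": {
  "plan": [-0.5,0,-0.2,0,0,0,-1,0,-0.4,0,0,0,-1,0,-0.4,0,0,0,-1,0,-0.4,0,0,0]
}}

```text
time_s: 14.1
ee_pos: [0.3968, -0.2312, 0.1778]
orientation: [-180.0, 0.0, 8.3]
ft_force: [1.4, -0.8, -0.5]
grip_width: -0.0
finger_force: 0.0
```

```bash
python3 - <<'E'
from h import *
p=manip.get_image("scene"); im=p["image"].astype(int)
for nm,m,c in(("red",(im[...,0]>120)&(im[...,1]<90)&(im[...,2]<90),(.501,.221)),("blue",(im[...,2]>140)&(im[...,0]<90),(.4755,-.2195))):
    v,u=np.nonzero(m); X=np.array([atd(p,(a,b)) for a,b in zip(u,v)])
    k=np.hypot(X[:,0]-c[0],X[:,1]-c[1])<.012; print(nm,k.sum(),np.median(X[k][:,2]) if k.any() else None)
cv2.imwrite("pics/g.png",p["image"][:,:,::-1])
E
```

```text
red 46 0.11085862353451387
blue 68 0.07222686922993826
```

View pics/g.png

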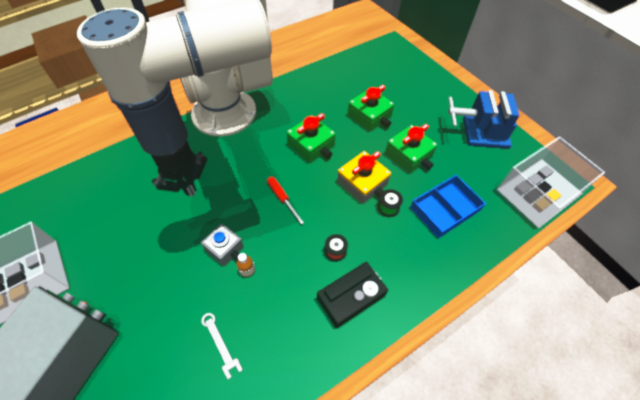

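The red head (367,162) is out and untwisted, the blue button (219,238) is up, and everything else lies where it was. The gripper is clear of everything.

```bash
python3 -c "
from bench import manip
print(manip.close_job())"
```

```text
the job is handed in; nothing more can be done
None
```

I latched the emergency stop, released it by pushing the left ear clockwise, then pressed the reset button and let it come back up; nothing else on the bench moved, and the job is handed in (no verdict was returned).

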